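# Work the bay shutter from the reception counter

### The arm

A 6-joint arm with a two-finger parallel gripper is mounted at the origin on the work surface. World frame = base frame: x ahead of the robot, y to its left, z up, the work surface at z = 0. Lengths are in mm, angles in rad, forces in N, time in s.
With the tool pointing down it reaches from about 275 to 750 mm from the base axis. Payload 10.2 kg.
Tool frame: the origin (TCP) lies midway between the tips of the shut fingers; the grasp point (between the pads) lies behind it (env.pinch_z is the z of the grasp point in the tool frame, in mm); z points along the fingers, y is the line along which they close (so a half turn about z gives the same grasp; the last joint's range is limited). The gripper opens to 85 mm and grips with 20 to 120 N. Pads are 22 mm wide; open, the fingers measure 114 mm over their backs; the gripper's body (76 mm by 85 mm) begins 54 mm behind the grasp point. The pads swing forward as they close: fully open they stand 13 mm farther back than shut.
Start: joints at [-1.497, 0.313, 1.498, -0, 1.331, -0.223], TCP at [153.529, -502.056, 231.294] pointing down, gripper open.
Joint ranges: [-2.94, 2.94], [-0.97, 2.17], [0.19, 2.56], [-1.23, 4.37], [0.02, 3.11], [-2.88, 2.88]. Speed limits (rad/s): [2.39, 2.39, 3.01, 3.14, 3.14, 3.14].

### API

Orientations are given as a rotation vector (axis times angle).
In Python, from cell import sensors, get_image, calibration, env gives the robot as it stands.
- The arm moves only by the tool play_rows, never from a script. Its argument "increments" is a list of rows, each a list of 4 numbers: the shift along the tool's x, y, z in mm, then the turn about the tool's z in degrees. In form: [[tx, ty, tz, yaw], ...]. A call has 1 to 10 rows; each row is the pose to reach, as a shift and turn from the pose commanded when the call began, along the tool's axes at that moment; what a row does not reach only later rows make up. A row lasts 1/10 s, in which the tool goes at most 50 mm and 8.59 degrees, less where a joint would pass 70% of its speed; a pose out of reach is approached as far as the arm can. A call with a gripper value outside its range is refused whole. "jaw" is the closure, from 0 (fully open) to 1 (shut), set as the call begins (left out, the last holds). The fingers move at their own pace and stop on an object; "squeeze" is the grip in N (left out, the last holds). Time passes only in rows, so rows that repeat a pose let the fingers close. It gives the time, the measured TCP pose, the force, the opening and the grip force at its end, in the units of the state.
- sensors.sense(): the state, without advancing time (a new reading comes with each control period).
- get_image(name): name is "scene" or "side" or "wrist"; returns the picture (420x560x3 uint8, red, green, blue); there is no depth.
- calibration(name): a dict with "camera_matrix" (3x3 intrinsics, pixels), "rvec" (rotation vector, rad) and "tvec" (3), from world to camera coordinates, as OpenCV has them. Camera axes: x right, y down, z forward; pixel columns grow to the right and rows downward; lengths in mm; the calibration is good to about 2 mm. A picture is of the moment at which its call begins: read the wrist's pose just before it. calibration takes no time and is no camera call; for the wrist camera it gives the pose at the moment of the call.
- env.finish_job(): hands the job in; it is judged then, once.
The state is a dict: "time": time; "joints": joint angles; "qvel": joint speeds; "joint_efforts": joint torques, N m; "tool_pos": TCP position; "tool_rot": TCP orientation; "contact_force": force on the tool from outside, world axes, zero at the start; "torque": the same for the moment, N m; "width": opening from 0.0 (shut) to 1.0 (fully open); "grip_force": force on a finger pad.
Only numpy, scipy, OpenCV 4.12 (cv2) and the standard library are available. Lean on these libraries where they do the work, as an engineer would, in place of code of your own. Each camera call takes 0.05 s, during which the arm holds its last target. There are 200 camera calls.

### The job

Run the workshop's bay shutter up a little from the reception counter: with the fingertips, gently press the long bar-shaped button well down and let it come back up (the shutter starts), then press the round mushroom button down in the same way and let it come back up (it stops). Do not touch the control box with the square button (it would lower the shutter), do not lift, tip or shift any control box, and leave the other things on the counter where they are. Finish with the hand clear.

Things in the scene. Friction and masses are not known exactly. Their poses are not given: they have to be found in the camera images.
- bar_box: Loose mid-grey plastic control box, 84 x 84 mm and 45 mm high, about 0.6 kg with its button, on rubber feet; origin at the centre of its underside. In the middle of its pale top plate stands a long black bar-shaped cap, 22 mm along the box's x and 58 mm along its y; the cap's top is 62 mm above the counter when up. This is 'shutter up'.
- bar_top (a point): Centre of the top face of the bar-shaped cap (moves with it).
- bar_button (a joint): How far the bar-shaped cap is pushed down, m: 0 up, 0.008 at its stop. It switches at 0.004. A spring of 400 N/m with preload: 1.6 N starts it, 3.2 N at 0.004, 4.8 N at the stop; it springs back by itself. Press with less than 20 N.
- mushroom_box: Loose mid-grey plastic control box, 84 x 84 mm and 45 mm high, about 0.6 kg with its button, on rubber feet; origin at the centre of its underside. In the middle of its pale top plate stands a round black mushroom-headed cap, 48 mm in diameter, with a shallow domed top; the cap's top is 70 mm above the counter when up. This is 'stop'.
- mushroom_top (a point): Middle of the domed top of the mushroom cap (moves with it).
- mushroom_button (a joint): How far the mushroom cap is pushed down, m: same travel, switching point, spring and force limit as the bar-shaped one.
- square_box: Loose mid-grey plastic control box, 84 x 84 mm and 45 mm high, about 0.6 kg with its button, on rubber feet; origin at the centre of its underside. In the middle of its pale top plate stands a square black cap, 36 x 36 mm; the cap's top is 62 mm above the counter when up. This is 'shutter down': not to be touched.
- square_button (a joint): How far the square cap is pushed down, m: same travel and spring. To be left alone.
- terminal: Loose black card terminal with a keypad and small screen, lying flat, 155 x 78 x 36 mm (x, y, z); origin at the centre of its underside. To be left alone.
- carton: Loose cardboard parts carton, 65 x 55 x 55 mm; origin at the centre of its underside. To be left alone.
- oil_filter: Loose upright white oil filter canister, 68 mm in diameter, 79 mm high; origin at the centre of its underside. To be left alone.
- spanner: Loose steel spanner lying flat along its own x axis, 160 mm long. To be left alone.
Not all that is in view belongs to the job. Leave any green, purple or yellow look-alike of the bar_box alone.

How it is judged:
By the outcome, as a careful person would: the job done as asked, in the order asked, and still so for the second after the job is handed in, with the robot touching nothing.
It also fails if it takes over 42 s, if anything falls off the work surface, if the arm or the gripper's body presses on something with over 40 N, if the wrist force passes 120 N, or if a joint passes its speed limit or range.

## Working session

There is one attempt and no reset: what is moved stays moved. The work goes in short steps, Python scripts to look and compute and a tool call to move; the robot and the scene stay as the last step left them, time stands still between calls to the robot, and variables do not carry over. Pictures are saved under pics/ and viewed, at most 10 in all, crops included, and the job is handed in when it is done.

Besides the shell and the picture viewer there is one more tool, called in YAML: its name, and indented under it one key for each argument. play_rows: Moves the arm, as the interface text tells. Its arguments: {"type":"object","properties":{"increments":{"type":"array","items":{"type":"array","items":{"type":"number"}}},"jaw":{"type":"number"},"squeeze":{"type":"number"}},"required":["increments"]}

```bash
mkdir -p pics; cat > h.py <<'E'
import numpy as np, cv2
from cell import sensors, get_image, calibration, env
def save(n,f):
    im=get_image(n); cv2.imwrite('pics/'+f,im[:,:,::-1]); return im
def w(n,uv,z,c=None):
    c=c or calibration(n); K=np.array(c['camera_matrix'],float);R,_=cv2.Rodrigues(np.array(c['rvec'],float));t=np.array(c['tvec'],float).ravel()
    d=R.T@np.linalg.inv(K)@np.array([uv[0],uv[1],1.]);o=-R.T@t
    return o+d*(z-o[2])/d[2]
E
python3 - <<'E'
from h import *
a=save('scene','s.png');b=save('side','d.png')
s=sensors.sense();print(s['tool_pos'],s['tool_rot'],s['contact_force'],s['time'],env.pinch_z)
E
```

```text
[ 153.50845722 -501.81819902  230.77105797] [-3.10589874e+00 -4.64264609e-01 -1.52271579e-04] [-0.42829033  0.08685537 -0.3564652 ] 0.1 -18.700000000000003
```

View pics/s.png

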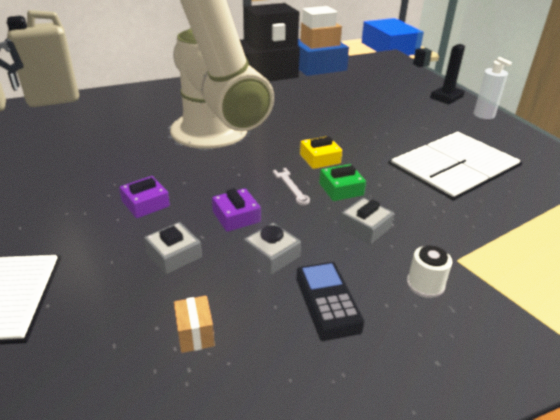

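View pics/d.png

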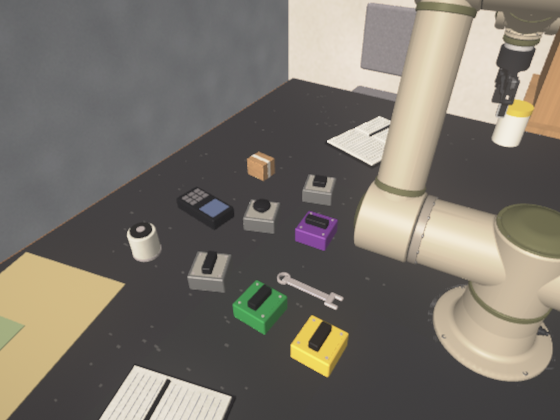

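Grey boxes in the scene view are at (172,240), (272,238) and (369,213). They look like the square cap, the round mushroom and the long bar, in that order. In the side view they are at (320,187), (262,212) and (210,266). The purple, green and yellow boxes are look-alikes. I'll confirm this with one enlarged crop and measure.

```bash
python3 - <<'E'
from h import *
a=cv2.imread('pics/s.png');b=cv2.imread('pics/d.png')
A=cv2.resize(a[185:275,135:405],None,fx=2.9,fy=2.9,interpolation=3)
B=cv2.resize(b[160:300,180:350],None,fx=2.3,fy=2.3,interpolation=3)
o=np.zeros((600,790,3),np.uint8);o[:261,:783]=A;o[265:265+322,:391]=B;cv2.imwrite('pics/c.png',o)
for n,p,z in [('scene',(369,208),62),('side',(209,261),62),('scene',(271.5,234),70),('side',(262,205),70),('scene',(171,235),62),('side',(320,181),62)]: print(n,w(n,p,z).round(1))
E
```

```text
scene [581.7 192.8  62. ]
side [572.7 197.3  62. ]
scene [598.8 -36.4  70. ]
side [580.3 -23.2  70. ]
scene [ 523.1 -217.6   62. ]
side [ 509.8 -205.7   62. ]
```

View pics/c.png

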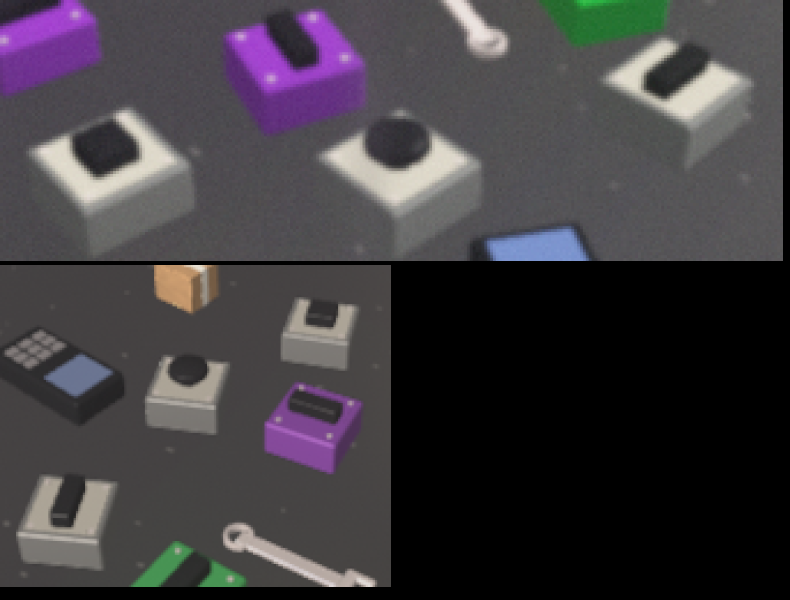

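The crop confirms it: the left box has the square cap, the middle one the round mushroom, and the right one the grey bar. I'll go above the bar box with the jaw shut.

play_rows:
  increments:
    - [300,-270,0,0]
    - [300,-270,0,0]
    - [300,-270,0,0]
    - [300,-270,0,0]
    - [300,-270,0,0]
    - [300,-270,0,0]
    - [300,-270,0,0]
    - [300,-270,0,0]
    - [300,-270,0,0]
    - [300,-270,0,0]
  jaw: 1

```text
time: 1.1
tool_pos: [361.7, -155.2, 231.2]
tool_rot: [-3.106, -0.469, 0.001]
contact_force: [-0.1, 0.3, -0.5]
width: -0.0
grip_force: 0.0
```

```bash
python3 - <<'E'
from h import *
s=sensors.sense();print(s['tool_pos'],s['tool_rot'],s['contact_force'],s['time'],s['width'])
R,_=cv2.Rodrigues(np.array(s['tool_rot']))
print(R.T@(np.array([577,195,200])-s['tool_pos']))
c=calibration('wrist');Rc,_=cv2.Rodrigues(np.array(c['rvec'],float));print(R.T@(-Rc.T@np.array(c['tvec']).ravel()-s['tool_pos']),R.T@Rc.T)
E
```

```text
[ 361.69750118 -155.2454426   231.16075517] [-3.10624166e+00 -4.69148822e-01  5.77205639e-04] [-0.07688421  0.34771718 -0.47484368] 1.1 -0.00022477058131101476
[ 309.14816921 -271.03159947   31.10161228]
[  68.82301026    0.65613259 -142.4993397 ] [[ 4.38651023e-05 -9.62552685e-01 -2.71094681e-01]
 [ 9.99999728e-01  2.41635988e-04 -6.96148954e-04]
 [ 7.35586276e-04 -2.71094577e-01  9.62552435e-01]]
```

play_rows:
  increments:
    - [310,-270,0,0]
    - [310,-270,0,0]
    - [310,-270,0,0]
    - [310,-270,0,0]
    - [310,-270,0,0]
    - [310,-270,0,0]
    - [310,-270,0,0]
    - [310,-270,0,0]
    - [310,-270,0,0]
    - [310,-270,0,0]

```text
time: 2.1
tool_pos: [579.8, 192.1, 230.1]
tool_rot: [3.107, 0.464, -0.002]
contact_force: [0.8, -0.5, 0.1]
width: 0.001
grip_force: 0.0
```

```bash
python3 - <<'E'
from h import *
s=sensors.sense();print(s['tool_pos'],s['tool_rot'],s['contact_force'])
save('wrist','w1.png')
E
```

```text
[579.81602006 192.05749854 230.06141834] [ 3.10698110e+00  4.64042133e-01 -2.36473329e-03] [ 0.83125041 -0.5469781   0.10664165]
```

View pics/w1.png

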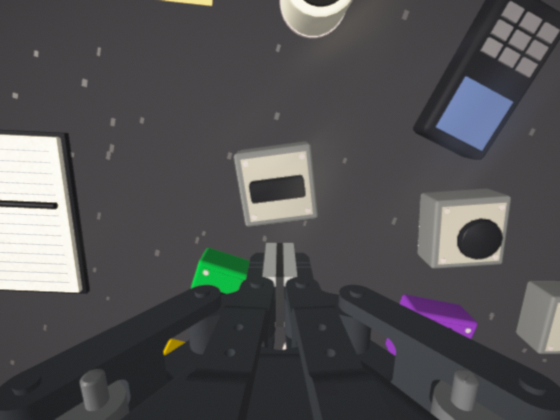

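The wrist view shows the bar cap centre at about (277,189) and the mushroom cap centre at about (480,238). The fingertips are at (280,260).

```bash
python3 - <<'E'
from h import *
s=sensors.sense();R,_=cv2.Rodrigues(np.array(s['tool_rot']))
for p,z in [((277,188.5),62),((480,238),66),((277,184),45),((236,152),45),((308,144),45),((316,215),45),((246,225),45)]:
    q=w('wrist',p,z); print(q.round(1),(R.T@(q-s['tool_pos'])).round(1))
E
```

```text
[578.  192.8  62. ] [ -0.6  -2.  168.5]
[590.2 -29.8  66. ] [-53.7 214.5 164.6]
[579.  193.2  45. ] [  0.6  -2.1 185.5]
[599.4 244.5  45. ] [ 35.  -45.3 185.4]
[629.4 174.5  45. ] [ 43.3  30.4 185.4]
[558.  141.4  45. ] [-34.7  41.3 185.5]
[523.8 213.   45. ] [-46.5 -37.1 185.5]
```

play_rows:
  increments:
    - [-1,-2,40,0]
    - [-1,-2,80,0]
    - [-1,-2,115,0]
    - [-1,-2,140,0]
    - [-1,-2,152,0]
    - [-1,-2,157,0]
    - [-1,-2,157,0]
    - [-1,-2,157,0]

```text
time: 2.95
tool_pos: [578.1, 194.1, 75.8]
tool_rot: [3.107, 0.464, 0.004]
contact_force: [-0.8, 0.2, 0.1]
width: -0.003
grip_force: 0.0
```

play_rows:
  increments:
    - [0,0,5,0]
    - [0,0,9,0]
    - [0,0,12,0]
    - [0,0,14,0]
    - [0,0,15.5,0]
    - [0,0,17,0]
    - [0,0,18,0]
    - [0,0,18,0]
    - [0,0,18,0]

```text
time: 3.85
tool_pos: [577.4, 194.4, 56.5]
tool_rot: [-3.107, -0.464, -0.0]
contact_force: [-1.6, 0.9, 2.9]
width: 0.0
grip_force: 1.8
```

play_rows:
  increments:
    - [0,0,1,0]
    - [0,0,1.5,0]
    - [0,0,1.5,0]
    - [0,0,1.5,0]

```text
time: 4.25
tool_pos: [577.4, 194.4, 54.9]
tool_rot: [-3.107, -0.464, -0.0]
contact_force: [-0.9, -0.1, 3.7]
width: 0.003
grip_force: 2.1
```

play_rows:
  increments:
    - [0,0,0.5,0]
    - [0,0,1,0]
    - [0,0,1,0]
    - [0,0,1,0]

```text
time: 4.65
tool_pos: [577.4, 194.4, 54.0]
tool_rot: [-3.107, -0.465, -0.0]
contact_force: [-2.7, -0.3, 6.6]
width: -0.004
grip_force: 3.2
```

The cap is at its stop with 6.6 N. I'll release it straight up.

play_rows:
  increments:
    - [0,0,-3,0]
    - [0,0,-8,0]
    - [0,0,-15,0]
    - [0,0,-40,0]
    - [0,0,-80,0]
    - [0,0,-120,0]
    - [0,0,-120,0]
    - [0,0,-120,0]
    - [0,0,-120,0]

```text
time: 5.55
tool_pos: [576.8, 194.2, 172.5]
tool_rot: [3.107, 0.464, -0.004]
contact_force: [0.1, -0.5, -0.3]
width: 0.0
grip_force: 0.0
```

```bash
python3 - <<'E'
from h import *
s=sensors.sense();print(s['tool_pos'],s['tool_rot'],s['contact_force'])
R,_=cv2.Rodrigues(np.array(s['tool_rot']))
print(R.T@(np.array([590,-30,70])-s['tool_pos']))
E
```

```text
[576.8388347  194.20108384 172.51571935] [ 3.10704827  0.46441996 -0.00360699] [ 0.14418963 -0.45010733 -0.3226503 ]
[-52.74012302 218.28251362 102.56723968]
```

play_rows:
  increments:
    - [-53,218,-30,0]
    - [-53,218,-30,0]
    - [-53,218,-30,0]
    - [-53,218,-30,0]
    - [-53,218,-30,0]
    - [-53,218,-30,0]
    - [-53,218,-30,0]
    - [-53,218,-30,0]

```text
time: 6.35
tool_pos: [590.2, -28.5, 202.9]
tool_rot: [-3.106, -0.466, 0.002]
contact_force: [-0.3, 0.3, 0.2]
width: 0.004
grip_force: 0.0
```

```bash
python3 - <<'E'
from h import *
s=sensors.sense();print(s['tool_pos'],s['tool_rot'],s['contact_force'])
save('wrist','w2.png')
E
```

```text
[590.15754599 -28.45431415 202.92705648] [-3.10594206e+00 -4.66243920e-01  2.32468830e-03] [-0.31038653  0.32667576  0.16642352]
```

View pics/w2.png

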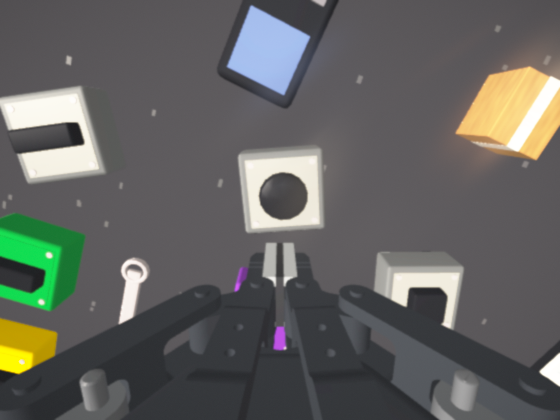

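The wrist view shows the mushroom cap centre at about (284,196). The bar cap is back up and its box has not moved, at (50,135).

```bash
python3 - <<'E'
from h import *
s=sensors.sense();R,_=cv2.Rodrigues(np.array(s['tool_rot']))
for p,z in [((284,196),65),((240,154),45),((320,148),45),((324,229),45),((247,233),45)]:
    q=w('wrist',p,z); print(q.round(1),(R.T@(q-s['tool_pos'])).round(1))
E
```

```text
[590.5 -33.2  65. ] [ -1.1   4.8 138.2]
[613.2  18.3  45. ] [ 35.8 -37.7 158.2]
[641.5 -53.9  45. ] [ 41.6  39.6 158.1]
[564.3 -85.1  45. ] [-41.3  46.7 158.2]
[536.6 -10.   45. ] [-45.8 -33.2 158.3]
```

play_rows:
  increments:
    - [-2,4,40,0]
    - [-2,4,75,0]
    - [-2,4,100,0]
    - [-2,4,114,0]
    - [-2,4,120,0]
    - [-2,4,120,0]
    - [-2,4,120,0]
    - [-2,4,120,0]

```text
time: 7.2
tool_pos: [590.3, -34.1, 85.0]
tool_rot: [3.106, 0.465, 0.003]
contact_force: [-0.7, 0.4, -0.5]
width: -0.002
grip_force: 0.0
```

play_rows:
  increments:
    - [0,0,5,0]
    - [0,0,9,0]
    - [0,0,12,0]
    - [0,0,14,0]
    - [0,0,15.5,0]
    - [0,0,17,0]
    - [0,0,18,0]
    - [0,0,18,0]
    - [0,0,18,0]

```text
time: 8.1
tool_pos: [589.7, -34.0, 65.9]
tool_rot: [3.107, 0.465, -0.0]
contact_force: [-1.8, 0.0, 3.1]
width: -0.001
grip_force: 1.5
```

play_rows:
  increments:
    - [0,0,1,0]
    - [0,0,2,0]
    - [0,0,3,0]
    - [0,0,3,0]
    - [0,0,3,0]

```text
time: 8.6
tool_pos: [589.8, -34.0, 62.9]
tool_rot: [3.107, 0.465, 0.0]
contact_force: [-1.8, 0.7, 4.3]
width: -0.005
grip_force: 2.1
```

play_rows:
  increments:
    - [0,0,0.5,0]
    - [0,0,1,0]
    - [0,0,1,0]
    - [0,0,1,0]

```text
time: 9.0
tool_pos: [589.8, -34.0, 61.9]
tool_rot: [3.107, 0.464, 0.0]
contact_force: [-2.4, -0.0, 4.7]
width: -0.001
grip_force: 2.4
```

Force and depth agree: about 8 mm down and 4.7 N. I'll release it and rise clear.

play_rows:
  increments:
    - [0,0,-3,0]
    - [0,0,-8,0]
    - [0,0,-15,0]
    - [0,0,-40,0]
    - [0,0,-80,0]
    - [0,0,-120,0]
    - [0,0,-150,0]
    - [0,0,-150,0]
    - [0,0,-150,0]
    - [0,0,-150,0]

```text
time: 10.0
tool_pos: [589.2, -33.9, 210.5]
tool_rot: [-3.106, -0.464, 0.003]
contact_force: [-0.3, 0.1, 0.5]
width: 0.001
grip_force: 0.0
```

```bash
python3 - <<'E'
from h import *
save('wrist','w3.png')
E
```

```text
(no output)
```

View pics/w3.png

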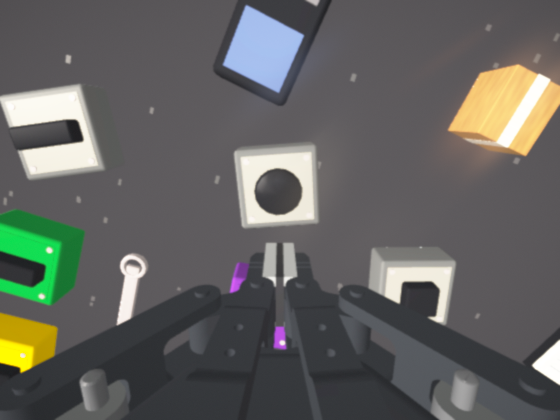

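The mushroom cap at (278,191) and the bar cap at (45,133) are both up. All boxes are undisturbed and the hand is clear.

```bash
python3 -c "
from cell import env
print(env.finish_job())"
```

```text
the job is handed in; nothing more can be done
None
```

I pressed the bar button to its stop and let it come back up, did the same with the mushroom button, and handed the job in with the hand clear at about 10 s; no verdict came back.

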